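# Seat a bearing block in the corner of a drilling jig

### The arm

A 6-joint arm with a two-finger parallel gripper is mounted at the origin on a cart in front of the work surface, level with it; the furniture and walls round the work are solid. World frame = base frame: x ahead of the robot, y to its left, z up, the work surface at z = 0. Lengths are in m, angles in rad, forces in N, time in s.
With the tool pointing down it reaches from about 0.3 to 0.775 m from the base axis. Payload 14.6 kg.
Tool frame: the origin (TCP) lies on the centre line of the jaws, within the pads' length; the fingertips stand 22 mm ahead of it and the grasp point (between the pads) lies 3 mm ahead of it; z points along the fingers, y is the line along which they close (so a half turn about z gives the same grasp; the last joint's range is limited). The gripper opens to 94 mm and grips with 3 to 60 N. Pads are 16 mm wide; open, the fingers measure 119 mm over their backs; the gripper's body (75 mm by 177 mm) begins 78 mm behind the grasp point.
Start: joints at [1.108, 0.3, 1.521, -0, 1.321, -0.067], TCP at [0.212, 0.507, 0.227] pointing down, gripper open.
Joint ranges: [-3.03, 3.03], [-0.79, 2.21], [0.23, 2.52], [-1.04, 4.18], [0, 3.07], [-2.55, 2.55]. Speed limits (rad/s): [2.22, 2.22, 2.57, 3.14, 3.14, 3.14].

### API

Orientations are given as a 3x3 rotation matrix whose columns are the frame's x, y, z axes.
In Python, from station import * gives the robot as it stands.
- The arm moves only by the tool apply_moves, never from a script. Its argument "series" is a list that holds one entry, the list of rows, each a list of 7 numbers: the opening, from -1 (shut) to 1 (fully open), then the shift along the tool's x, y, z in cm, then the turn, a rotation vector about the tool's x, y, z in rad. In form: [[[hand, tx, ty, tz, ax, ay, az], ...]]. A call has 1 to 10 rows; each row shifts and turns the commanded pose from where the row before left it, along the tool's axes as they then stand; what a row does not reach is not made up. A row lasts 1/8 s, in which the tool goes at most 62.5 mm and 10.7 degrees, less where a joint would pass 70% of its speed; a pose out of reach is approached as far as the arm can. A call is refused whole if a number of a shift passes 6.25 or a number of a turn 0.188, either way. A call with a gripper value outside its range is refused whole. The fingers move at their own pace and stop on an object; "force" is the grip in N (left out, the last holds). Time passes only in rows, so rows that do not move let the fingers close. It gives the time, the measured TCP pose, the force, the opening and the grip force at its end, in the units of the state.
- read_state(): the state, without advancing time (a new reading comes with each control period).
- snapshot(name): name is "scene" or "top" or "wrist"; returns the picture (480x640x3 uint8, red, green, blue); there is no depth.
- camera_model(name): a dict with "intrinsics" (3x3 intrinsics, pixels), "k1" (the pictures are not rectified: a ray, as slopes to the right and down, at radius r is drawn at 1 + k1 r^2 times it, then the intrinsics apply), "position" and "attitude" of the camera in the world; the wrist camera has in their place "mount" (4x4, takes a point from camera to tool coordinates, whose origin is the TCP and whose axes are the flange's). Camera axes: x right, y down, z forward; pixel columns grow to the right and rows downward; lengths in m; the calibration is good to about 2 mm. A picture is of the moment at which its call begins: read the wrist's pose just before it. camera_model takes no time and is no camera call.
- hand_in(): hands the job in; it is judged then, once.
The state is a dict: "t": time; "q": joint angles; "joint_vel": joint speeds; "joint_torque": joint torques, N m; "tool_pos": TCP position; "ee_rot": TCP orientation; "ft_force": force on the tool from outside, world axes, zero at the start; "moment": the same for the moment, N m; "gripper_width": opening from 0.0 (shut) to 1.0 (fully open); "finger_force": force on a finger pad.
Only numpy, scipy, OpenCV 4.12 (cv2) and the standard library are available. Lean on these libraries where they do the work, as an engineer would, in place of code of your own. Each camera call takes 0.05 s, during which the arm holds its last target. There are 200 camera calls.

### The job

Set up the drilling jig: take the flat stop blade out of its wooden rack, push it fully home in the slot of the jig's bed and let go of it. Then put the bearing block flat on the bed with a long side against the fixed fence and an end against the blade, press it into that corner against both stops at once, and finish like that: keep hold of the block and keep pressing it on both, do not let go. Leave the other things on the bench, such as the reel and the tape measure, where they are.

Things in the scene. Friction and masses are not known exactly. Their poses are not given: they have to be found in the camera images.
- jig: The drilling jig, fixed to the bench: a dark steel bed 150 (x) x 170 (y) x 32 mm high, flat on top, ground and oiled (friction about 0.25). Origin: centre of its underside. In its own frame the fixed fence stands along the +x (far) edge and the slot for the blade lies near the +y (left) edge, parallel to x.
- jig_fence: The fixed fence on the bed: a bright steel bar 20 (x) x 115 (y) x 24 mm high, standing on the bed. Origin: centre of its underside, which is at jig x +65 mm, y -12.5 mm, z 32 mm; its stop face looks to the jig's -x and lies at jig x = +55 mm. Ground and oiled, so the block slides along it easily (friction about 0.25).
- slot_mouth (a point): Centre of the slot's mouth, level with the bed's top (jig x +15, y +55, z +32 mm). Axes as the jig. The slot is 70 mm along x, 11 mm wide along y and 22 mm deep; its mouth is flared by a further 3 mm on each side.
- corner_seat (a point): Point on the bed's top where the centre of the block's underside comes when it touches both the fence and an upright blade standing in the middle of the slot (jig x +20, y +11, z +32 mm). Axes as the jig. The fence lies towards +x of it, the blade towards +y. In the slot the blade has 1.5 mm of play either way across its thickness and 4 mm along it.
- block_centre (a point): Centre of the loose aluminium bearing block, half-way up (37 mm above its underside). The block is 0.3 to 0.65 kg: a base 70 (x) x 80 (y) x 30 mm high with an upright lug in the middle of it, 24 mm thick (x), 44 mm wide (y), round on top, its top 74 mm above the underside. It is the same turned half round. Long sides are those along y; z is up.
- block_lug (a point): Grip point of the block: middle of the lug, 54 mm above the underside, 17 mm above block_centre, on the same axes. The lug is 24 mm thick along x here; its flat sides begin 30 mm above the underside.
- blade_centre (a point): Centre of the stop blade, half-way up: a plain steel plate 62 (x) x 8 (y, thickness) x 62 mm (z, up), about 0.2 kg, ground and oiled (friction about 0.25). It starts standing in the rack on the floor of the rack's slot (10 mm above the bench), 42 mm of it standing out above the rack. Fully home in the jig its lower edge is on the slot's floor and 40 mm stands out above the bed, its centre 9 mm above slot_mouth. Turned half round it is the same.
- rack: The blade's wooden rack, fixed to the bench: a block 100 (x) x 60 (y) x 30 mm high with a slot along x, 72 x 13 mm and 20 mm deep. Origin: centre of its underside.
- tape_measure: Bystander: yellow pocket tape, 68x72x34 mm. Origin: centre of its underside.
- hemp_reel: Bystander: standing reel with red end discs, 61 mm across, 56 mm high. Origin: centre of its underside.
Mind the look-alikes: they are no part of the job. What is shaped like the part that bears block_centre but green is not meant. Of the things shaped like the part that bears blade_centre, the bare steel one is meant.

How it is judged:
On the way:
1. the stop blade stands fully home in the jig's slot and is let go (horizontal distance between blade_centre and slot_mouth below 0.008 m and z of blade_centre in the frame of slot_mouth below 0.012 m and angle between the x axis of blade_centre and the x axis of slot_mouth, either way round below 0.15 rad and contact force between the fingers and blade below 0.3 N), for 0.2 s.
At the end, for the whole second after the job is handed in: Blade home in the slot (within 10 mm of its middle, at most 4 mm proud, square to 0.15 rad). Block flat on the bed (4 mm, 0.06 rad), square to 0.06 rad, within 7 mm of the corner seat, at rest, over 1 N on the fence and on the blade, fingers still on it with over 1 N (horizontal distance between blade_centre and slot_mouth below 0.01 m and z of blade_centre in the frame of slot_mouth below 0.013 m and angle between the x axis of blade_centre and the x axis of slot_mouth, either way round below 0.15 rad and contact force between block and jig_fence above 1 N and contact force between block and blade above 1 N and contact force between block and the fingers above 1 N and horizontal distance between block_centre and corner_seat below 0.007 m and z of block_centre in the frame of corner_seat below 0.041 m and angle between the x axis of block_centre and the x axis of jig, either way round below 0.06 rad and angle between block_centre's own z axis and vertical below 0.06 rad and linear speed of block below 0.01 m/s); the arm keeps its last pose, push and grip.
It fails at once if a bystander (reel or tape measure) is moved by more than 30 mm (distance of any of hemp_reel, tape_measure from where it was at the start of the episode above 0.03 m).
It also fails if it takes over 67 s, if anything falls off the work surface, if the arm or the gripper's body presses on something with over 40 N, if the wrist force passes 120 N, or if a joint passes its speed limit or range.

## Working session

There is one attempt and no reset: what is moved stays moved. The work goes in short steps, Python scripts to look and compute and a tool call to move; the robot and the scene stay as the last step left them, time stands still between calls to the robot, and variables do not carry over. Pictures are saved under pics/ and viewed, at most 10 in all, crops included, and the job is handed in when it is done.

Besides the shell and the picture viewer there is one more tool, called after "Request:" as a command line: name --argument value ..., lists and objects as JSON in quotes. apply_moves: Moves the arm, as the interface text tells. Its arguments: {"type":"object","properties":{"series":{"type":"array","items":{"type":"array","items":{"type":"array","items":{"type":"number"}}}},"force":{"type":"number"}},"required":["series"]}

```bash
mkdir -p pics
python3 - <<'E'
from station import *
import cv2
for n in ("scene","top"):
    cv2.imwrite(f"pics/{n}0.png",snapshot(n)[:,:,::-1]); m=camera_model(n); print(n,m)
print(camera_model("wrist")); s=read_state(); print(s)
E
```

```text
scene {'intrinsics': array([[490.03420084,   0.        , 321.70538122],
       [  0.        , 490.03420084, 242.69011089],
       [  0.        ,   0.        ,   1.        ]]), 'k1': -0.023901594028718186, 'position': array([ 0.21147879, -0.77266798,  0.72529601]), 'attitude': array([[ 0.89937025, -0.27468343,  0.34012082],
       [-0.43715941, -0.55617135,  0.70679918],
       [-0.00498057, -0.78436117, -0.62028441]])}
top {'intrinsics': array([[470.65622694,   0.        , 313.23670372],
       [  0.        , 470.65622694, 233.56699623],
       [  0.        ,   0.        ,   1.        ]]), 'k1': 0.022275414614987808, 'position': array([0.36512702, 0.01036436, 1.13928841]), 'attitude': array([[-0.01254645, -0.97775267,  0.20938553],
       [-0.99992   ,  0.01193188, -0.00419808],
       [ 0.00160632, -0.20942145, -0.97782415]])}
{'intrinsics': array([[338.89235167,   0.        , 315.05045986],
       [  0.        , 338.89235167, 238.02408381],
       [  0.        ,   0.        ,   1.        ]]), 'k1': 0.015327835133851272, 'mount': array([[ 1.08078731e-03, -9.62750730e-01, -2.70388356
[... 388 characters left out ...]
1.32067770e+00, -6.65591111e-02]), 'joint_vel': array([-0.00055152,  0.00010602, -0.00278225,  0.00080722, -0.00134902,
       -0.00110209]), 'joint_torque': array([ 9.52300543e-04, -5.32648480e+01, -3.53279042e+01,  7.09381420e-02,
        2.34901981e-02, -4.95919892e-05]), 'tool_pos': array([0.21195795, 0.50728857, 0.22695241]), 'ee_rot': array([[-9.22663028e-01,  3.85606930e-01, -4.81981033e-04],
       [ 3.85607217e-01,  9.22662612e-01, -8.82341189e-04],
       [ 1.04469003e-04, -9.99958958e-04, -9.99999495e-01]]), 'ft_force': array([ 0.27323677, -0.25655822, -0.90387273]), 'moment': array([ 0.00464808,  0.01922961, -0.01075725]), 'finger_force': 0.0, 'gripper_width': 1.0057680798098287}
```

View pics/scene0.png

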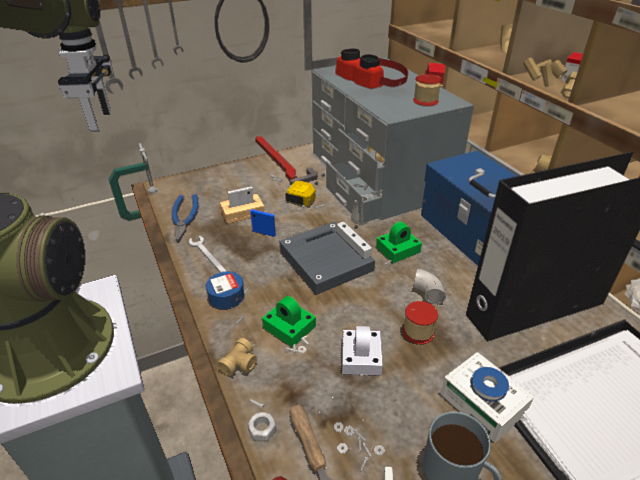

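View pics/top0.png

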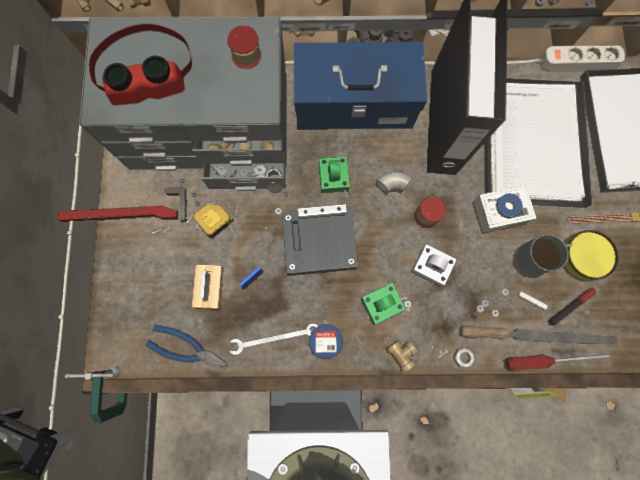

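```bash
cat > h.py <<'E'
from station import *
import numpy as np, cv2
def cam(n, s=None):
    m=camera_model(n); K=m["intrinsics"]; k1=m["k1"]
    if n=="wrist":
        R=np.array(s["ee_rot"]); M=np.array(m["mount"]); return K,k1,R@M[:3,3]+s["tool_pos"],R@M[:3,:3]
    return K,k1,np.array(m["position"]),np.array(m["attitude"])
def proj(c,P):
    K,k1,p,R=c; q=(np.atleast_2d(P)-p)@R; a=q[:,:2]/q[:,2:]; a=a*(1+k1*(a**2).sum(1,keepdims=True))
    return a@K[:2,:2].T+K[:2,2]
def unproj(c,uv,z):
    K,k1,p,R=c; d=np.array([k1,0,0,0.]); uv=np.atleast_2d(np.array(uv,float))
    b=(uv-K[:2,2])/K[0,0]; a=b.copy()
    for _ in range(10): a=b/(1+k1*(a**2).sum(1,keepdims=True))
    r=np.c_[a,np.ones(len(a))]@R.T; t=(z-p[2])/r[:,2]; return p+r*np.reshape(t,(-1,1))
def ortho(c,img,cx,cy,z,W,H,s,th=0):
    """s px/mm; right=-y, up=+x, in a frame turned by th about z"""
    u,v=np.meshgrid(np.arange(W),np.arange(H)); x=-(v-H/2)/s/1000; y=-(u-W/2)/s/1000
    P=np.c_[(cx+np.cos(th)*x-np.sin(th)*y).ravel(),(cy+np.sin(th)*x+np.cos(th)*y).ravel(),np.full(u.size,z)]
    m=proj(c,P).reshape(H,W,2).astype(np.float32)
    return cv2.remap(img,m[...,0],m[...,1],cv2.INTER_CUBIC)
E
python3 - <<'E'
from h import *
T=cv2.imread("pics/top0.png"); S=cv2.imread("pics/scene0.png"); c=cam("top")
pts={"block":((435,264),.03),"jig":((320,240),.032),"rack":((207,287),.03),"tape":((211,220),.03),"reel":((431,211),.056),"blue":((251,277),.03)}
out=[]
for k,(p,z) in pts.items():
    w=unproj(c,p,z)[0]; print(k,w.round(3))
    if k in("block","jig","rack"):
        o=ortho(c,T,*w[:2].round(2),z,400,300,{"block":2.5,"jig":1.6,"rack":2.5}[k]); 
        for i in range(0,400,50): cv2.line(o,(i,0),(i,5),(0,255,255),1)
        for i in range(0,300,50): cv2.line(o,(0,i),(5,i),(0,255,255),1)
        out.append(o)
out.append(cv2.resize(S[180:255,200:300],(400,300),interpolation=cv2.INTER_CUBIC))
cv2.imwrite("pics/comp.png",np.vstack([np.hstack(out[:2]),np.hstack(out[2:])]))
E
```

```text
block [ 0.525 -0.283  0.03 ]
jig [ 0.586 -0.01   0.032]
rack [0.477 0.257 0.03 ]
tape [0.639 0.253 0.03 ]
reel [ 0.649 -0.275  0.056]
blue [0.5   0.154 0.03 ]
```

View pics/comp.png

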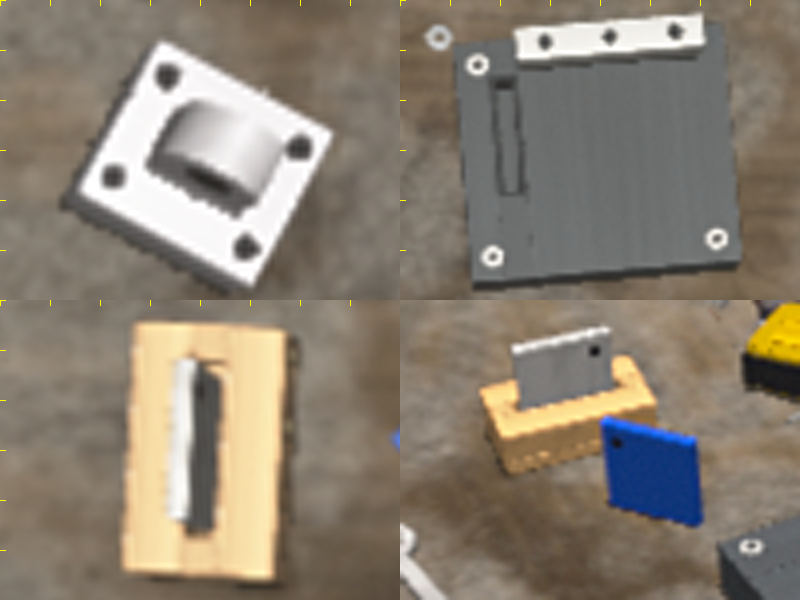

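Block candidates in the top view: bare aluminium (435,264), and green ones at (334,174) and (384,303). The aluminium one is meant. Blade candidates: bare steel in the rack (207,287) and a blue one (251,277). The steel one in the rack is meant. The crop confirms both, and shows the jig with its slot at left and its fence at the far side.

```bash
cat >> h.py <<'E'
def pix2w(uv,cx,cy,W,H,s,th=0):
    uv=np.atleast_2d(np.array(uv,float)); x=-(uv[:,1]-H/2)/s/1000; y=-(uv[:,0]-W/2)/s/1000
    return np.c_[cx+np.cos(th)*x-np.sin(th)*y, cy+np.sin(th)*x+np.cos(th)*y]
def plan(target,yaw,s=None):
    """yaw: wanted world angle of tool y (mod pi); prints shift (cm) in tool axes as they stand now, then turn az"""
    s=s or read_state(); R=np.array(s["ee_rot"]); d=R.T@(np.array(target)-s["tool_pos"])*100
    y=R[:,1]; a=np.arctan2(y[1],y[0]); e=(yaw-a+np.pi/2)%np.pi-np.pi/2
    z=R.T@np.array([0,0,-1.]); tilt=np.cross([0,0,1],z)
    print("shift cm",d.round(2),"az",round(-e,3),"tilt fix",tilt.round(3),"q6",s["q"][5].round(2),"pos",np.round(s["tool_pos"],4),"t",s["t"])
def rect(c):
    c=np.array(c); e=np.diff(np.vstack([c,c[:1]]),axis=0); print("centre",c.mean(0).round(4),"sides",np.linalg.norm(e,axis=1).round(4),"ang",np.arctan2(e[:,1],e[:,0]).round(3))
E
python3 - <<'E'
from h import *
c=cam("top")
def W(p,z): return unproj(c,p,z)[0][:2].round(2)
b=W((435,264),.03);j=W((320,240),.032);r=W((207,287),.03);print(b,j,r)
rect(pix2w([(160,40),(332,133),(253,288),(80,192)],*b,400,300,2.5))
rect(pix2w([(55,45),(325,22),(340,262),(74,280)],*j,400,300,1.6))
rect(pix2w([(133,23),(287,30),(277,278),(122,270)],*r,400,300,2.5))
print("slot",pix2w([(108,136)],*j,400,300,1.6), "fence", pix2w([(116,60),(304,46)],*j,400,300,1.6))
plan([0.475,0.257,0.19],np.pi/2+0)
E
```

```text
[ 0.53 -0.28] [ 0.59 -0.01] [0.48 0.26]
centre [ 0.5247 -0.2825] sides [0.0782 0.0696 0.0791 0.0687] ang [-2.066  2.67   1.064 -0.484]
centre [ 0.5886 -0.0091] sides [0.1694 0.1503 0.1666 0.1474] ang [-1.486 -3.079  1.638  0.081]
centre [0.4799 0.2581] sides [0.0617 0.0993 0.0621 0.0989] ang [-1.616  3.101  1.519 -0.045]
slot [[0.59875 0.0475 ]] fence [[ 0.64625  0.0425 ]
 [ 0.655   -0.075  ]]
shift cm [-33.92 -12.95   3.7 ] az -0.396 tilt fix [-0.001 -0.     0.   ] q6 -0.07 pos [0.212  0.5073 0.227 ] t 0.1
```

Request:
apply_moves --series '[[[1, -4.85, -1.85, 0.5, 0, 0, 0], [1, -4.85, -1.85, 0.5, 0, 0, 0], [1, -4.85, -1.85, 0.5, 0, 0, 0], [1, -4.85, -1.85, 0.5, 0, 0, 0], [1, -4.85, -1.85, 0.5, 0, 0, 0], [1, -4.85, -1.85, 0.5, 0, 0, 0], [1, -4.85, -1.85, 0.5, 0, 0, 0], [1, 0, 0, 0, 0, 0, -0.177], [1, 0, 0, 0, 0, 0, -0.177], [1, 0, 0, 0, 0, 0, 0]]]' --force 30

```text
t: 1.35
tool_pos: [0.4753, 0.257, 0.1922]
ee_rot: [[-0.999, 0.043, -0.001], [0.043, 0.999, -0.0], [0.001, -0.0, -1.0]]
ft_force: [0.1, 0.2, -0.0]
gripper_width: 1.002
finger_force: 0.0
```

Run:
```python
from h import *
s=read_state(); I=snapshot("wrist")[:,:,::-1].copy(); cv2.imwrite("pics/w1.png",I)
np.save("s1.npy",s,allow_pickle=True); c=cam("wrist",s)
plan([0.48,0.258,0.19],np.pi/2-0.043,s)
a=ortho(c,I,0.48,0.258,0.072,400,400,4,-0.043)
b=ortho(c,I,0.48,0.258,0.030,400,400,4,-0.043)
cv2.imwrite("pics/w1o.png",np.hstack([a,b]))
```

```text
shift cm [-0.46  0.12  0.21] az -0.0 tilt fix [-0.    -0.001  0.   ] q6 -1.1 pos [0.4753 0.257  0.1922] t 1.35
```

View pics/w1o.png

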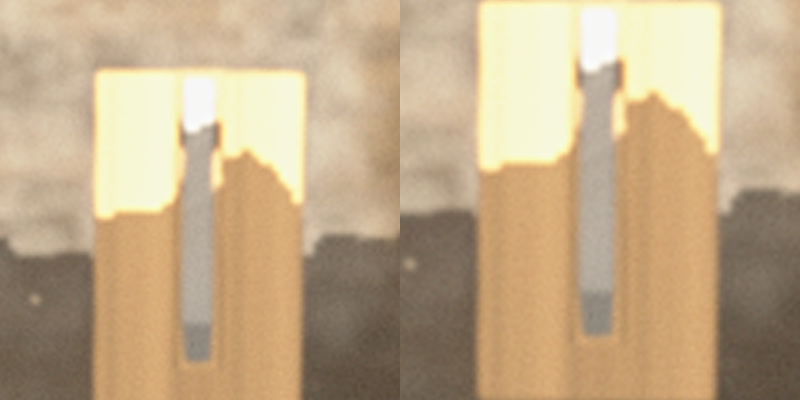

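The orthographic wrist view at z=0.072 shows the blade's top edge 8 x 62 mm, centred at pixel (198,199), aligned with the rack. The size matches.

Request:
apply_moves --series '[[[1, -0.46, 0.17, 3, 0, 0, 0], [1, 0, 0, 4, 0, 0, 0], [1, 0, 0, 4, 0, 0, 0], [1, 0, 0, 2, 0, 0, 0], [1, 0, 0, 0, 0, 0, 0], [-1, 0, 0, 0, 0, 0, 0], [-1, 0, 0, 0, 0, 0, 0], [-1, 0, 0, 0, 0, 0, 0], [-1, 0, 0, 0, 0, 0, 0], [-1, 0, 0, 0, 0, 0, 0]]]' --force 30

```text
t: 2.65
tool_pos: [0.48, 0.2586, 0.0626]
ee_rot: [[-0.999, 0.042, 0.0], [0.042, 0.999, 0.0], [-0.0, 0.0, -1.0]]
ft_force: [0.3, 0.8, -0.1]
gripper_width: 0.504
finger_force: 0.0
```

Request:
apply_moves --series '[[[-1, 0, 0, 0, 0, 0, 0], [-1, 0, 0, 0, 0, 0, 0], [-1, 0, 0, 0, 0, 0, 0], [-1, 0, 0, 0, 0, 0, 0], [-1, 0, 0, 0, 0, 0, 0], [-1, 0, 0, 0, 0, 0, 0], [-1, 0, 0, -2, 0, 0, 0], [-1, 0, 0, -4, 0, 0, 0], [-1, 0, 0, -4, 0, 0, 0], [-1, 0, 0, 0, 0, 0, 0]]]' --force 30

```text
t: 3.9
tool_pos: [0.481, 0.259, 0.165]
ee_rot: [[-0.999, 0.042, 0.004], [0.042, 0.999, 0.002], [-0.004, 0.002, -1.0]]
ft_force: [0.9, -0.5, -2.9]
gripper_width: 0.085
finger_force: 30.0
```

Run:
```python
from h import *
plan([0.52,0.047,0.24],np.pi/2+0.073)   # look point: camera to see slot
for z in (.162,.24): 
  s=read_state(); s["ee_rot"]=np.diag([-1,1,-1.]); s["tool_pos"]=np.array([.52,.047,z]); print(proj(cam("wrist",s),[[.6,.047,.032],[.65,.04,.056],[.48,.047,.032]]))
```

```text
shift cm [ -4.82 -21.01  -7.52] az -0.115 tilt fix [ 0.002  0.004 -0.   ] q6 -1.1 pos [0.481 0.259 0.165] t 3.9
[[314.03502401 318.0204877 ]
 [306.24774946 380.589955  ]
 [314.07444229 190.45996542]]
[[314.26073147 284.63039105]
 [308.00906814 334.00521252]
 [314.31158789 180.57907141]]
```

Blade gripped (opening 0.085, 30 N). Next I carry it beside the slot and look.

Request:
apply_moves --series '[[[-1, -1.17, -4.36, -0.25, 0, 0, 0], [-1, -1.17, -4.36, -0.25, 0, 0, 0], [-1, -1.17, -4.36, -0.25, 0, 0, 0], [-1, -1.17, -4.36, -0.25, 0, 0, 0], [-1, -1.17, -4.36, -0.25, 0, 0, 0], [-1, -1.17, -4.36, -0.25, 0, 0, 0], [-1, 0, 0, 0, 0.002, 0.004, -0.115], [-1, 0, 0, 0, 0, 0, 0], [-1, 0, 0, 0, 0, 0, 0]]]'

```text
t: 5.03
tool_pos: [0.5389, -0.0052, 0.1767]
ee_rot: [[-0.997, -0.071, -0.005], [-0.071, 0.997, -0.002], [0.005, -0.002, -1.0]]
ft_force: [-0.1, 1.0, -1.1]
gripper_width: 0.083
finger_force: 30.0
```

Run:
```python
from h import *
s=read_state(); I=snapshot("wrist")[:,:,::-1].copy(); cv2.imwrite("pics/w2.png",I)
c=cam("wrist",s); plan([0.5996,0.0468,0.18],np.pi/2+0.073,s)
a=ortho(c,I,0.5996,0.0,0.032,800,600,4,0.073)
cv2.imwrite("pics/w2o.png",a)
```

```text
shift cm [-6.42  4.76 -0.37] az -0.002 tilt fix [-0.002 -0.005  0.   ] q6 -1.72 pos [ 0.5389 -0.0052  0.1767] t 5.025
```

View pics/w2o.png

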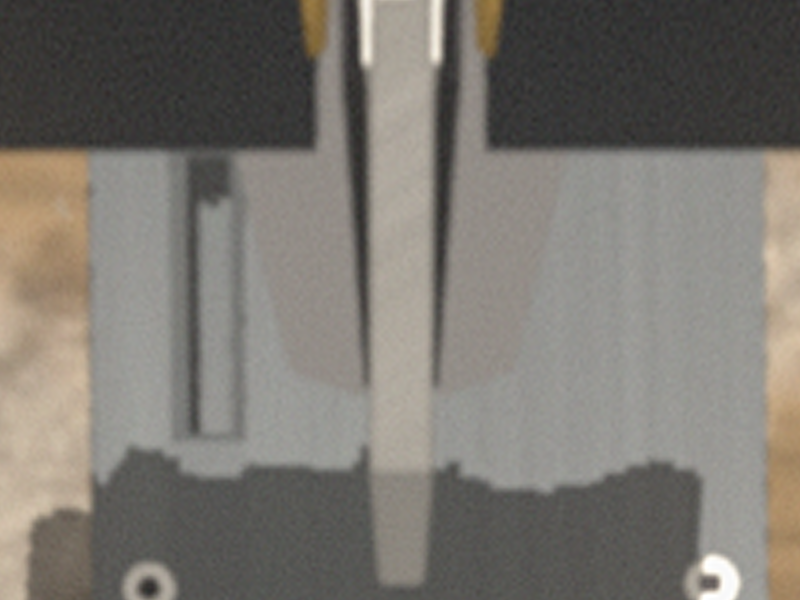

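The slot's flared mouth shows at u 173–243 with its near end at v 438. That puts the centre at (208,286), world (0.5996, 0.0481), which agrees with the top view and the bed's edges. I'll check the blade's lie in the hand from the same picture.

Run:
```python
from h import *
s=read_state(); c=cam("wrist",s); R=np.array(s["ee_rot"])
def toortho(P):
    w=unproj(c,proj(c,P),.032); d=w[:,:2]-[.5996,0]; t=.073
    x=np.cos(t)*d[:,0]+np.sin(t)*d[:,1]; y=-np.sin(t)*d[:,0]+np.cos(t)*d[:,1]
    return np.c_[400-4000*y,300-4000*x]
L=np.array([[.031,sy*.004,z] for z in (.0526,-.0094) for sy in(-1,1)])
print(toortho(L@R.T+s["tool_pos"]).round(0))
plan([0.5996,0.0481,0.11],np.pi/2+0.073,s)
```

```text
[[429. 586.]
 [383. 586.]
 [441. 471.]
 [375. 471.]]
shift cm [-6.46  4.89  6.65] az -0.001 tilt fix [-0.002 -0.005  0.   ] q6 -1.72 pos [ 0.539  -0.0052  0.1769] t 5.075
```

Request:
apply_moves --series '[[[-1, -2.15, 1.63, 0, -0.002, -0.005, 0], [-1, -2.15, 1.63, 0, 0, 0, 0], [-1, -2.15, 1.63, 0, 0, 0, 0], [-1, 0, 0, 3, 0, 0, 0], [-1, 0, 0, 4, 0, 0, 0], [-1, 0, 0, 0, 0, 0, 0], [-1, 0, 0, 0, 0, 0, 0]]]'

```text
t: 5.95
tool_pos: [0.6007, 0.048, 0.1089]
ee_rot: [[-0.997, -0.073, 0.003], [-0.073, 0.997, 0.0], [-0.003, 0.0, -1.0]]
ft_force: [0.1, -0.6, -1.7]
gripper_width: 0.083
finger_force: 30.0
```

Run:
```python
from h import *
plan([0.5996,0.0481,0.0626],np.pi/2+0.073)
```

```text
shift cm [0.12 0.02 4.63] az -0.0 tilt fix [ 0.     0.003 -0.   ] q6 -1.62 pos [0.6007 0.048  0.1089] t 5.95
```

Request:
apply_moves --series '[[[-1, 0.12, 0.02, 0.5, 0, 0.003, 0], [-1, 0, 0, 1, 0, 0, 0], [-1, 0, 0, 0.5, 0, 0, 0], [-1, 0, 0, 0.5, 0, 0, 0], [-1, 0, 0, 0.5, 0, 0, 0], [-1, 0, 0, 0.3, 0, 0, 0], [-1, 0, 0, 0, 0, 0, 0]]]'

```text
t: 6.82
tool_pos: [0.5987, 0.0479, 0.0742]
ee_rot: [[-0.997, -0.073, -0.002], [-0.073, 0.997, 0.0], [0.002, 0.0, -1.0]]
ft_force: [-0.0, 0.2, -2.5]
gripper_width: 0.079
finger_force: 30.0
```

Request:
apply_moves --series '[[[-1, 0, 0, 0.4, 0, 0, 0], [-1, 0, 0, 0.4, 0, 0, 0], [-1, 0, 0, 0.3, 0, 0, 0], [-1, 0, 0, 0.15, 0, 0, 0], [-1, 0, 0, 0.1, 0, 0, 0], [-1, 0, 0, 0, 0, 0, 0]]]'

```text
t: 7.58
tool_pos: [0.5995, 0.048, 0.0624]
ee_rot: [[-0.997, -0.073, 0.0], [-0.073, 0.997, 0.0], [-0.0, 0.0, -1.0]]
ft_force: [-2.6, -0.3, 10.2]
gripper_width: 0.084
finger_force: 30.0
```

Blade on the slot floor (z as computed, 10 N up). Now I release and rise, then go to the block.

Request:
apply_moves --series '[[[0.3, 0, 0, 0, 0, 0, 0], [0.3, 0, 0, 0, 0, 0, 0], [0.3, 0, 0, 0, 0, 0, 0], [0.3, 0, 0, 0, 0, 0, 0], [0.3, 0, 0, 0, 0, 0, 0], [0.3, 0, 0, -3, 0, 0, 0], [0.3, 0, 0, -5, 0, 0, 0], [0.3, 0, 0, -3, 0, 0, 0], [0.3, 1.65, -5.4, 0, 0, 0, 0], [0.3, 1.65, -5.4, 0, 0, 0, 0]]]'

```text
t: 8.82
tool_pos: [0.5736, -0.0632, 0.1713]
ee_rot: [[-0.997, -0.075, -0.001], [-0.075, 0.997, -0.0], [0.001, 0.0, -1.0]]
ft_force: [0.8, -0.1, 0.9]
gripper_width: 0.647
finger_force: 0.0
```

Request:
apply_moves --series '[[[0.3, 1.65, -5.4, 0, 0, 0, 0], [0.3, 1.65, -5.4, 0, 0, 0, 0], [0.3, 1.65, -5.4, 0, 0, 0, 0], [0.3, 1.65, -5.4, 0, 0, 0, 0], [0.3, 0, 0, 0, 0, 0, 0.18], [0.3, 0, 0, 0, 0, 0, 0.18], [0.3, 0, 0, 0, 0, 0, 0.18], [0.3, 0, 0, 0, 0, 0, 0.18], [0.3, 0, 0, 0, 0, 0, 0.18], [0.3, 0, 0, 0, 0, 0, 0.18]]]'

```text
t: 10.07
tool_pos: [0.5239, -0.2824, 0.171]
ee_rot: [[-0.53, 0.848, -0.002], [0.848, 0.53, 0.0], [0.001, -0.002, -1.0]]
ft_force: [1.6, -0.2, 0.7]
gripper_width: 0.649
finger_force: 0.0
```

Request:
apply_moves --series '[[[0.3, 0, 0, 0, 0, 0, 0.18], [0.3, 0, 0, 0, 0, 0, 0.18], [0.3, 0, 0, 0, 0, 0, 0.18], [0.3, 0, 0, 0, 0, 0, 0.18], [0.3, 0, 0, 0, 0, 0, 0.18], [0.3, 0, 0, 0, 0, 0, 0.15], [0.3, 0, 0, 0, 0, 0, 0]]]'

```text
t: 10.95
tool_pos: [0.5239, -0.2824, 0.171]
ee_rot: [[0.466, 0.885, -0.002], [0.885, -0.466, 0.0], [-0.001, -0.002, -1.0]]
ft_force: [0.8, 0.1, 0.2]
gripper_width: 0.651
finger_force: 0.0
```

Run:
```python
from h import *
s=read_state(); I=snapshot("wrist")[:,:,::-1].copy(); cv2.imwrite("pics/w3.png",I)
T=snapshot("top")[:,:,::-1].copy(); cv2.imwrite("pics/top1.png",T)
c=cam("wrist",s); plan([0.5247,-0.2825,0.057],-.49,s)
a=ortho(c,I,0.5247,-0.2825,0.030,500,500,4,-.49)
b=ortho(cam("top"),T,0.5996,0.0481,0.072,300,250,3,.073)
b=np.vstack([b,ortho(cam("top"),T,0.5996,0.0481,0.032,300,250,3,.073)])
cv2.imwrite("pics/w3o.png",np.hstack([a,b]))
```

```text
shift cm [ 0.04  0.09 11.4 ] az 0.005 tilt fix [-0.002  0.001  0.   ] q6 -0.07 pos [ 0.5239 -0.2824  0.171 ] t 10.95
```

View pics/w3o.png

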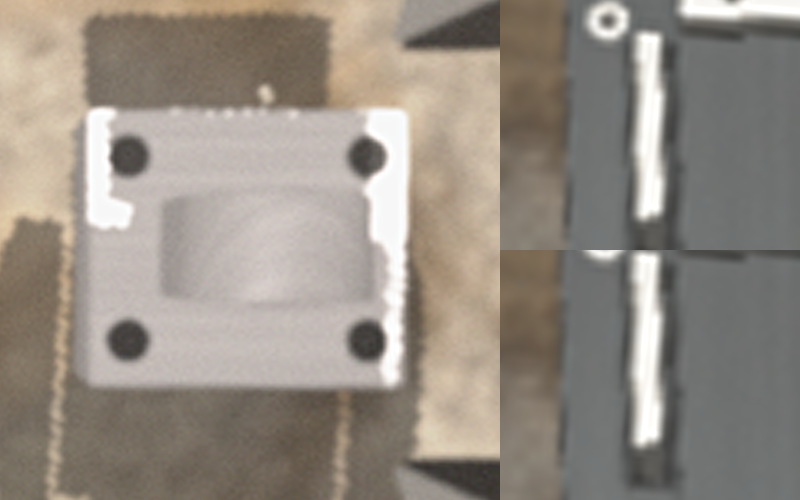

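The block's base top reads 80 x 69 mm and is centred at (245,247) in the left panel, about 1 mm off the estimate. The right panels show the blade standing in the middle of the slot with its top at the right height.

Request:
apply_moves --series '[[[0.3, 0.14, 0.15, 3, -0.002, 0, 0.005], [0.3, 0, 0, 4, 0, 0, 0], [0.3, 0, 0, 3, 0, 0, 0], [0.3, 0, 0, 1.4, 0, 0, 0], [0.3, 0, 0, 0, 0, 0, 0], [-1, 0, 0, 0, 0, 0, 0], [-1, 0, 0, 0, 0, 0, 0], [-1, 0, 0, 0, 0, 0, 0], [-1, 0, 0, 0, 0, 0, 0], [-1, 0, 0, 0, 0, 0, 0]]]' --force 50

```text
t: 12.3
tool_pos: [0.5259, -0.2821, 0.0572]
ee_rot: [[0.472, 0.882, -0.0], [0.882, -0.472, -0.001], [-0.001, 0.0, -1.0]]
ft_force: [-0.3, 0.7, 2.1]
gripper_width: 0.254
finger_force: 50.0
```

Request:
apply_moves --series '[[[-1, 0, 0, 0, 0, 0, 0], [-1, 0, 0, -2, 0, 0, 0], [-1, 0, 0, -4, 0, 0, 0], [-1, 0, 0, -3, 0, 0, 0], [-1, 0, 0, 0, 0, 0, 0]]]'

```text
t: 12.92
tool_pos: [0.5267, -0.2824, 0.1498]
ee_rot: [[0.471, 0.882, 0.004], [0.882, -0.471, -0.003], [-0.001, 0.005, -1.0]]
ft_force: [-0.6, -0.6, -3.1]
gripper_width: 0.255
finger_force: 50.0
```

Run:
```python
from h import *
t=.073; o=np.array([.5996,.0481])-[np.cos(t)*.015-np.sin(t)*.055,np.sin(t)*.015+np.cos(t)*.055]
cs=o+[np.cos(t)*.02-np.sin(t)*.011,np.sin(t)*.02+np.cos(t)*.011]
st=o+[np.cos(t)*.010-np.sin(t)*.003,np.sin(t)*.010+np.cos(t)*.003]
print("jig",o,"seat",cs,"staging",st)
plan([*st,.15],t)
```

```text
jig [ 0.58865138 -0.00784755] seat [0.60779583 0.00458186] staging [ 0.59840595 -0.00412618]
shift cm [27.92 -6.79 -0.09] az -0.564 tilt fix [ 0.005  0.001 -0.   ] q6 -0.06 pos [ 0.5267 -0.2824  0.1498] t 12.925
```

Request:
apply_moves --series '[[[-1, 4.65, -1.13, 0, 0, 0, 0], [-1, 4.65, -1.13, 0, 0, 0, 0], [-1, 4.65, -1.13, 0, 0, 0, 0], [-1, 4.65, -1.13, 0, 0, 0, 0], [-1, 4.65, -1.13, 0, 0, 0, 0], [-1, 4.65, -1.13, 0, 0, 0, 0], [-1, 0, 0, 0, 0.005, 0.001, -0.188], [-1, 0, 0, 0, 0, 0, -0.188], [-1, 0, 0, 0, 0, 0, -0.188], [-1, 0, 0, 0, 0, 0, 0]]]'

```text
t: 14.18
tool_pos: [0.5971, -0.0039, 0.1454]
ee_rot: [[-0.07, 0.998, -0.007], [0.998, 0.07, 0.002], [0.003, -0.006, -1.0]]
ft_force: [-0.4, 0.0, -2.9]
gripper_width: 0.251
finger_force: 50.0
```

Run:
```python
from h import *
plan([.5984,-.0041,.0892],.073)
```

```text
shift cm [-0.05  0.17  5.62] az -0.003 tilt fix [-0.006 -0.003  0.   ] q6 -0.14 pos [ 0.5971 -0.0039  0.1454] t 14.175
```

Request:
apply_moves --series '[[[-1, -0.05, 0.1, 2, -0.006, -0.003, 0], [-1, 0, 0, 2, 0, 0, 0], [-1, 0, 0, 1, 0, 0, 0], [-1, 0, 0, 0.4, 0, 0, 0], [-1, 0, 0, 0.2, 0, 0, 0], [-1, 0, 0, 0.1, 0, 0, 0], [-1, 0, 0, 0, 0, 0, 0]]]'

```text
t: 15.05
tool_pos: [0.5988, -0.0043, 0.0901]
ee_rot: [[-0.071, 0.997, 0.002], [0.997, 0.071, -0.001], [-0.001, 0.002, -1.0]]
ft_force: [-0.6, -0.4, -3.2]
gripper_width: 0.253
finger_force: 50.0
```

Run:
```python
from h import *
s=read_state(); print(s["ft_force"],s["moment"]); plan([.6078,.0046,.0892],.073,s)
```

```text
[-0.63087408 -0.40993819 -3.16469768] [-0.04124045  0.04988472  0.01804162]
shift cm [0.83 0.96 0.09] az -0.002 tilt fix [ 0.002  0.001 -0.   ] q6 -0.14 pos [ 0.5988 -0.0043  0.0901] t 15.05
```

Not touching the bed yet (force −3.2 N is the block's weight). I'll lower a little more.

Request:
apply_moves --series '[[[-1, 0, 0, 0.08, 0.002, 0.001, 0], [-1, 0, 0, 0.06, 0, 0, 0], [-1, 0, 0, 0.04, 0, 0, 0], [-1, 0, 0, 0, 0, 0, 0]]]'

```text
t: 15.55
tool_pos: [0.599, -0.0043, 0.0892]
ee_rot: [[-0.071, 0.997, 0.001], [0.997, 0.071, 0.0], [0.0, 0.001, -1.0]]
ft_force: [-4.8, 0.4, 8.7]
gripper_width: 0.25
finger_force: 50.0
```

Request:
apply_moves --series '[[[-1, 0.3, 0.3, 0, 0, 0, 0], [-1, 0, 0.3, 0, 0, 0, 0], [-1, 0, 0.2, 0, 0, 0, 0], [-1, 0, 0.15, 0, 0, 0, 0], [-1, 0, 0.1, 0, 0, 0, 0], [-1, 0, 0, 0, 0, 0, 0]]]'

```text
t: 16.3
tool_pos: [0.608, -0.001, 0.0893]
ee_rot: [[-0.072, 0.997, -0.003], [0.997, 0.072, -0.001], [-0.0, -0.003, -1.0]]
ft_force: [-16.4, -2.1, 17.2]
gripper_width: 0.252
finger_force: 50.0
```

Request:
apply_moves --series '[[[-1, 0.2, 0, 0, 0, 0, 0], [-1, 0.2, 0, 0, 0, 0, 0], [-1, 0.1, 0, 0, 0, 0, 0], [-1, 0.08, 0, 0, 0, 0, 0], [-1, 0.08, 0, 0, 0, 0, 0], [-1, 0, 0, 0, 0, 0, 0], [-1, 0, 0, 0, 0, 0, 0]]]'

```text
t: 17.18
tool_pos: [0.6076, 0.0039, 0.0894]
ee_rot: [[-0.071, 0.997, -0.003], [0.997, 0.071, -0.003], [-0.003, -0.003, -1.0]]
ft_force: [-16.7, -14.4, 17.9]
gripper_width: 0.256
finger_force: 50.0
```

Request:
apply_moves --series '[[[-1, 0.08, 0.03, 0, 0, 0, 0], [-1, 0.06, 0.03, 0, 0, 0, 0], [-1, 0.04, 0, 0, 0, 0, 0], [-1, 0, 0, 0, 0, 0, 0], [-1, 0, 0, 0, 0, 0, 0], [-1, 0, 0, 0, 0, 0, 0]]]'

```text
t: 17.92
tool_pos: [0.6076, 0.0052, 0.0894]
ee_rot: [[-0.071, 0.997, -0.004], [0.997, 0.071, -0.004], [-0.003, -0.004, -1.0]]
ft_force: [-21.0, -17.9, 19.7]
gripper_width: 0.251
finger_force: 50.0
```

Run:
```python
from h import *
s=read_state(); print(s["ft_force"],s["moment"],s["joint_vel"].round(4)); plan([.6078,.0046,.0892],.073,s)
I=snapshot("scene")[:,:,::-1].copy(); w=snapshot("wrist")[:,:,::-1].copy()
cv2.imwrite("pics/fin.png",np.hstack([cv2.resize(I[190:310,250:410],(400,300),interpolation=cv2.INTER_CUBIC),cv2.resize(w,(400,300))]))
```

```text
[-21.02188023 -17.9089543   19.71033935] [-3.44736687  4.092057    0.11386813] [-0.0007  0.0011  0.0014 -0.0015 -0.0019 -0.0025]
shift cm [-0.06  0.02  0.02] az -0.002 tilt fix [-0.004  0.003  0.   ] q6 -0.12 pos [0.6076 0.0052 0.0894] t 17.925
```

View pics/fin.png

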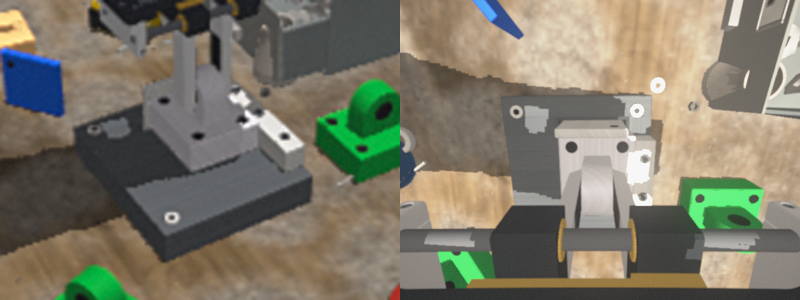

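The block is flush with the fence and the blade is behind it. I'll push a bit more toward the blade to make sure it is solid.

Request:
apply_moves --series '[[[-1, 0.08, 0, 0, 0, 0, 0], [-1, 0.08, 0, 0, 0, 0, 0], [-1, 0.06, 0, -0.03, 0, 0, 0], [-1, 0, 0, 0, 0, 0, 0], [-1, 0, 0, 0, 0, 0, 0], [-1, 0, 0, 0, 0, 0, 0]]]'

```text
t: 18.77
tool_pos: [0.6075, 0.0072, 0.0895]
ee_rot: [[-0.071, 0.997, -0.004], [0.997, 0.071, -0.004], [-0.004, -0.004, -1.0]]
ft_force: [-18.8, -18.3, 17.3]
gripper_width: 0.252
finger_force: 50.0
```

Run:
```python
from h import *
s=read_state(); w=snapshot("wrist")[:,:,::-1].copy(); c=cam("wrist",s); cv2.imwrite("pics/w5.png",w)
print(s["ft_force"],s["tool_pos"])
a=ortho(c,w,.6062,.030,.062,400,500,4,.073); b=ortho(c,w,.6062,.030,.072,400,500,4,.073)
cv2.imwrite("pics/w5o.png",np.hstack([a,b]))
```

```text
[-18.79197194 -18.27549447  17.27313147] [0.60745957 0.00721657 0.08948376]
```

View pics/w5o.png

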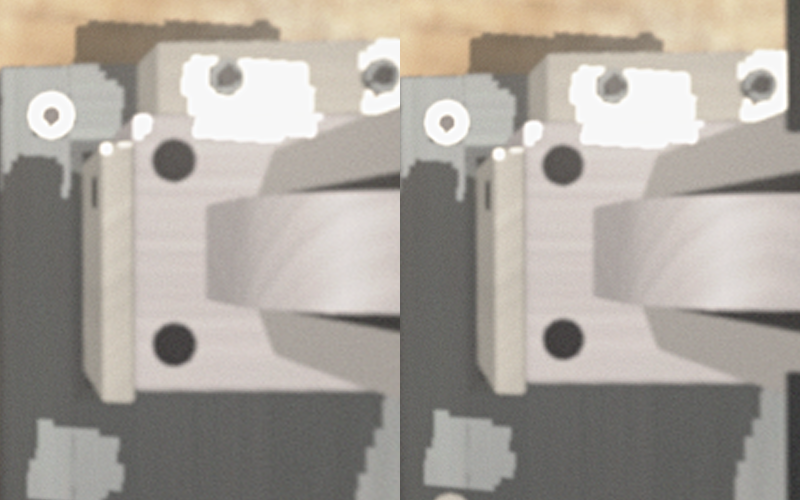

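The blade is seated and leans slightly within its play. The block's face is about 1.7 mm past nominal, which is the 1.5 mm of play, so it is against the blade. I'll trim the down and fence forces so that the share on the blade is unambiguous.

Request:
apply_moves --series '[[[-1, 0, -0.03, -0.04, 0, 0, 0], [-1, 0, -0.03, -0.04, 0, 0, 0], [-1, 0.05, 0, 0, 0, 0, 0], [-1, 0, 0, 0, 0, 0, 0], [-1, 0, 0, 0, 0, 0, 0], [-1, 0, 0, 0, 0, 0, 0]]]' --force 60

```text
t: 19.58
tool_pos: [0.6074, 0.0075, 0.0895]
ee_rot: [[-0.071, 0.997, -0.003], [0.997, 0.071, -0.004], [-0.004, -0.003, -1.0]]
ft_force: [-10.1, -19.2, 6.6]
gripper_width: 0.25
finger_force: 60.0
```

Request:
apply_moves --series '[[[-1, 0, 0, 0, 0, 0, 0], [-1, 0, 0, 0, 0, 0, 0], [-1, 0, 0, 0, 0, 0, 0], [-1, 0, 0, 0, 0, 0, 0], [-1, 0, 0, 0, 0, 0, 0], [-1, 0, 0, 0, 0, 0, 0]]]'

```text
t: 20.32
tool_pos: [0.6074, 0.0076, 0.0895]
ee_rot: [[-0.071, 0.997, -0.003], [0.997, 0.071, -0.004], [-0.004, -0.003, -1.0]]
ft_force: [-10.9, -19.4, 6.7]
gripper_width: 0.252
finger_force: 60.0
```

Stable: about 10 N on the fence, about 13 N on the blade even after friction, and no drift. Handing in.

```bash
python3 -c "
from station import *
print(hand_in())"
```

```text
the job is handed in; nothing more can be done
None
```

I handed the job in at about 20 s of the 67 s limit; `hand_in()` gave no verdict. The blade stands home in the slot and released, leaning slightly within its play. The block is still gripped at 60 N and pressed on both stops, with roughly 10 N on the fence and 13 N on the blade estimated from the wrist force.

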